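# Index the sample changer to the measuring cylinder

## Task

The dose of the dispenser is to be checked in the measuring cylinder, which stands among the sample cups on the changer's turntable. Push the locking lever out to free the turntable, push on an arm of the hub to turn the measuring cylinder under the delivery tip, gently and without touching or lifting any of the vessels, then push the lever fully home so that its fork locks the turntable there. Leave the other things on the bench where they are.

Things in the scene. Friction and masses are not known exactly. Their poses are not given: they have to be found in the camera images.
- changer: Frame of the sample changer, fixed: round white base (260 mm across, 17 mm high) under a level aluminium turntable (244 mm across, top at 28 mm). Origin on the turntable's axis at bench height; +x points from the axis to the delivery tip and, 155 mm out, the column (12 mm thick, 261 mm high), away from the robot give or take 20 degrees; y left of that, z up.
- tip (a point): Lower end of the thin white delivery tip, fixed to the frame, 75 mm from the axis on the frame's +x side, 150 mm above the bench (16 mm above the mouth of the measuring cylinder when that is beneath). It hangs from a boom at 205 mm height that comes from the column; a thin pipe runs above it, up to 251 mm.
- hub_axis (a point): Point on the turntable's axis at the height of the hub's four arms, 160 mm above the bench. The hub is a dark upright spindle 17 mm thick with a head 30 mm thick up to 172 mm. Around it six pockets (black rings, 40 mm inside, 46 mm outside, 10 mm high) stand on a 75 mm radius, 60 degrees apart, each with a loose vessel in it.
- spoke_ball (a point): Centre of the black ball (18 mm) on the end of one of the hub's four equal arms, 56 mm from the axis, 160 mm above the bench; at turntable angle 0 this arm points along the frame's +x. The arms are level steel rods 8 mm thick, 90 degrees apart, higher than all vessels; pushing one sideways turns the turntable and all on it.
- turntable (a joint): Turntable angle in rad, counter-clockwise from above, endless; 0 at the start. Light drag (about 0.1 N m); stays where it is left. Outside each pocket, on a 112 mm radius, stands a steel index pin (8 mm thick, top at 49 mm). With the lever's fork over a pin the turntable is locked; that fits at each multiple of 60 degrees (1.047 rad).
- lock_lever (a joint): Angle of the forked locking lever in rad: 0 = home (start), fork over the pin opposite the delivery tip; grows as the knob is pushed outwards, towards the robot (clockwise from above), to a stop at 0.32; fork clear of the pins from 0.2. Stays where it is left (drag 0.06 N m). The flared fork catches and centres a pin up to 5 degrees off; farther off it may miss it.
- lever_pivot (a point): Upright pivot of the locking lever, on the frame, at (-112, 95) mm from the axis in the frame's x, y; 44 mm above the bench, the height of the lever's bar (10 mm thick) and fork.
- lever_knob (a point): Centre of the black ball knob (22 mm) on an upright steel stem (8 mm thick, from 44 to 94 mm above the bench) at the lever's free end; 100 mm above the bench, 173 mm from the pivot, at (-144, -75) mm in the frame's x, y when the lever is home.
- cylinder: The glass measuring cylinder: the one tall, slender vessel on the turntable, with graduation marks (106 mm high, tube 20 mm thick, foot 36 mm across, mouth 134 mm above the bench). Origin at the centre of its underside. Loose in its pocket (2 mm play all round); at the start in any pocket except the one under the tip.
- cup_0: A low, open clear plastic sample cup (38 mm across at the rim, 52 mm high, 30 g), loose in a pocket of the turntable, under the delivery tip at the start. Origin at the centre of its underside.
- cup_1: A low, open clear plastic sample cup (38 mm across at the rim, 52 mm high, 30 g), loose in a pocket of the turntable. Origin at the centre of its underside.
- cup_2: A low, open clear plastic sample cup (38 mm across at the rim, 52 mm high, 30 g), loose in a pocket of the turntable. Origin at the centre of its underside.
- cup_3: A low, open clear plastic sample cup (38 mm across at the rim, 52 mm high, 30 g), loose in a pocket of the turntable. Origin at the centre of its underside.
- cup_4: A low, open clear plastic sample cup (38 mm across at the rim, 52 mm high, 30 g), loose in a pocket of the turntable. Origin at the centre of its underside.
- supply_bottle: Glass-stoppered reagent bottle, 70 mm across, 150 mm high, beside the column, behind and to the right of the changer. A bystander, loose. Origin at the centre of its underside.
- vial_1: Small capped sample vial, 23 mm across, 52 mm high, left of the changer. A bystander, loose. Origin at the centre of its underside.
- vial_2: Small capped sample vial, 23 mm across, 52 mm high, left of the changer. A bystander, loose. Origin at the centre of its underside.
- stopper_box: Small square box, 70 x 70 x 32 mm, left of the changer. A bystander, loose. Origin at the centre of its underside.
- pinch_clip: Wire pinch clip, 56 mm long, 14 mm high, left in front of the changer. A bystander, loose. Origin at the centre of its underside.
- tape_roll: Roll of tape lying flat, 68 mm across, 19 mm high, near the robot on the right. A bystander, loose. Origin at the centre of its underside.
- marker_pen: Marker pen lying on the bench in front of the changer, 116 mm long, 11 mm thick. A bystander, loose. Origin at the centre of its underside.
- wash_bottle: Wash bottle with a spout cap, 70 mm across, 165 mm high, at the back on the left. A bystander, loose. Origin at the centre of its underside.

How it is judged:
By the outcome, as a careful person would: the job done as asked, in the order asked, and still so for the second after the job is handed in, with the robot touching nothing.
It also fails if it takes over 72 s, if anything falls off the work surface, if the arm or the gripper's body presses on something with over 40 N, if the wrist force passes 120 N, or if a joint passes its speed limit or range.

## Robot

A 6-joint arm with a two-finger parallel gripper is mounted at the origin on a cart in front of the work surface, level with it; the furniture and walls round the work are solid. World frame = base frame: x ahead of the robot, y to its left, z up, the work surface at z = 0. Lengths are in m, angles in degrees, forces in N, time in s.
With the tool pointing down it reaches from about 0.4 to 0.825 m from the base axis. Payload 7 kg.
Tool frame: the origin (TCP) lies between the finger pads; the fingertips stand 14 mm ahead of it and the grasp point (between the pads) lies 5 mm behind it; z points along the fingers, y is the line along which they close (so a half turn about z gives the same grasp; the last joint's range is limited). The gripper opens to 88 mm and grips with 3 to 60 N. Pads are 19 mm wide; open, the fingers measure 130 mm over their backs; the gripper's body (78 mm by 193 mm) begins 47 mm behind the grasp point.
Start: joints at [85.835, 20.546, 0.682, 0, -70.136, -16.507], TCP at [0.238, 0.632, 0.241] pointing down, gripper open.
Joint ranges: [-176.03, 176.03], [-82.01, 121.73], [-58.28, 71.71], [-173.87, 95.51], [-174.79, -0.11], [-173.66, 173.66]. Speed limits (degrees/s): [136.94, 136.94, 172.46, 180, 180, 180].

## Interface

Orientations are given as [roll, pitch, yaw] about the fixed x, y, z axes, in that order (R = Rz(yaw) Ry(pitch) Rx(roll)).
In Python, from plant import status, cams, job gives the robot as it stands. The module is installed in compiled form; this text tells all that it offers.
- The arm moves only by the tool step_arm, never from a script. Its arguments are lists of equal length, an entry for each row: "xyz": the shift along the tool's x, y, z each as a share of 20 cm, from -1 to 1, a list of three; "yaw": the turn about the tool's z as a share of 360 degrees, from -1 to 1; "claw": the closure, from -1 (fully open) to 1 (shut). A call has 1 to 20 rows; each row is the pose to reach, as a shift and turn from the pose commanded when the call began, along the tool's axes at that moment, turning the shorter way round; what a row does not reach only later rows make up. A row lasts 1/12 s, in which the tool goes at most 41.7 mm and 7.16 degrees, less where a joint would pass 70% of its speed; a pose out of reach is approached as far as the arm can. A call with a number of a shift or a turn outside -1 to 1 is refused whole. A call with a gripper value outside its range is refused whole. The fingers move at their own pace and stop on an object; "grip_force" is the grip in N (left out, the last holds). Time passes only in rows, so rows that repeat a pose let the fingers close. It gives the time, the measured TCP pose, the force, the opening and the grip force at its end, in the units of the state.
- status.get_state(): the state, without advancing time (a new reading comes with each control period).
- cams.capture(name): name is "side" or "top" or "wrist"; returns (picture, depth): 420x560x3 uint8, blue, green, red; 420x560 float32, m along the optical axis (not along the pixel's ray), 0 where there is no reading.
- cams.calibration(name): a dict with "mtx" (3x3 intrinsics, pixels), "camera_from_world" (4x4, takes a point from world to camera coordinates); the wrist camera has in their place "T_tool_cam" (4x4, takes a point from camera to tool coordinates, whose origin is the TCP and whose axes are the flange's). Camera axes: x right, y down, z forward; pixel columns grow to the right and rows downward; lengths in m; the calibration is good to about 2 mm. A picture is of the moment at which its call begins: read the wrist's pose just before it. calibration takes no time and is no camera call.
- job.close_job(): hands the job in; it is judged then, once.
The state is a dict: "time_s": time; "joints": joint angles; "qd": joint speeds; "joint_torque": joint torques, N m; "tcp_pos": TCP position; "eef_rot": TCP orientation; "contact_force": force on the tool from outside, world axes, zero at the start; "moment": the same for the moment, N m; "gripper_width": finger opening in m; "gripper_force": force on a finger pad.
Only numpy, scipy, OpenCV 4.12 (cv2) and the standard library are available. Lean on these libraries where they do the work, as an engineer would, in place of code of your own. Each camera call takes 0.05 s, during which the arm holds its last target. There are 200 camera calls.

## Working session

There is one attempt and no reset: what is moved stays moved. The work goes in short steps, Python scripts to look and compute and a tool call to move; the robot and the scene stay as the last step left them, time stands still between calls to the robot, and variables do not carry over. Pictures are saved under pics/ and viewed, at most 10 in all, crops included, and the job is handed in when it is done.

Besides the shell and the picture viewer there is one more tool, called after "Request:" as name(argument=value, ...), one argument or row to a line, values as JSON. step_arm: Moves the arm, as the interface text tells. Shift numbers are shares of 20 cm and turn numbers shares of 360 degrees, none past 1 either way. Its arguments: {"type":"object","properties":{"xyz":{"type":"array"},"yaw":{"type":"array"},"claw":{"type":"array"},"grip_force":{"type":"number"}},"required":["xyz","yaw","claw"]}

```bash
mkdir -p pics; python3 - <<'E'
from plant import status,cams
import cv2,numpy as np
s=status.get_state();print(s['time_s'],s['tcp_pos'],s['eef_rot'],s['gripper_width'])
for n in('side','top'):
    p,d=cams.capture(n);c=cams.calibration(n);cv2.imwrite(f'pics/{n}0.png',p);np.savez(f'{n}0.npz',p=p,d=d,K=c['mtx'],T=c['camera_from_world'])
    print(n,c['mtx'],c['camera_from_world'])
E
```

```text
0.0 [0.23814979 0.6310717  0.23958852] [ 1.79901559e+02 -9.46649278e-03 -2.06811198e+01] 0.0877159232345504
side [[534.43218892   0.         265.49069704]
 [  0.         534.43218892 201.33174168]
 [  0.           0.           1.        ]] [[ 3.54288969e-01 -9.35135988e-01 -9.75809024e-05 -2.00624759e-01]
 [-7.44218347e-01 -2.81894040e-01 -6.05536789e-01  5.10248597e-01]
 [ 5.66231736e-01  2.14607626e-01 -7.95817308e-01  1.08864510e+00]
 [ 0.00000000e+00  0.00000000e+00  0.00000000e+00  1.00000000e+00]]
top [[416.57401069   0.         277.28665757]
 [  0.         416.57401069 211.73492635]
 [  0.           0.           1.        ]] [[ 0.01202922 -0.99990923  0.00606836  0.00728128]
 [-0.98817793 -0.01281527 -0.15277484  0.58133251]
 [ 0.15283874 -0.00415885 -0.98824239  1.06114176]
 [ 0.          0.          0.          1.        ]]
```

View pics/top0.png

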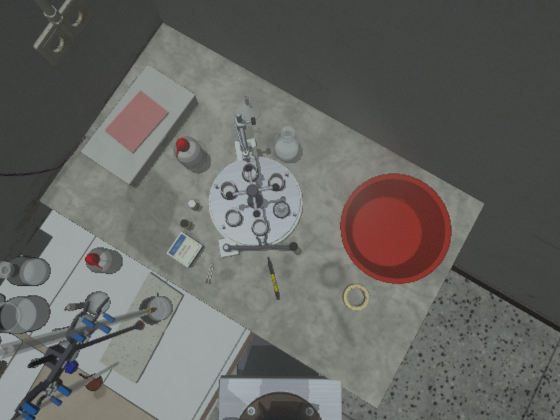

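View pics/side0.png

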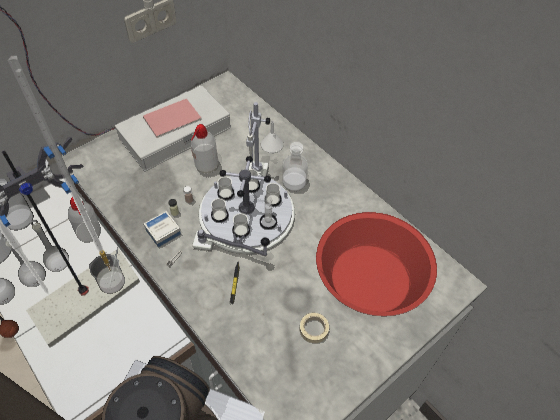

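The top view shows the turntable around (255,200), with the lever bar from (225,248) to the knob near (296,247). The column is near (245,120). I'll enlarge both views.

```bash
python3 - <<'E'
import cv2,numpy as np
a=np.load('top0.npz')['p'][130:265,195:315];b=np.load('side0.npz')['p'][95:265,185:305]
a=cv2.resize(a,(400,450),interpolation=cv2.INTER_CUBIC);b=cv2.resize(b,(400,567),interpolation=cv2.INTER_CUBIC)
o=np.zeros((567,800,3),np.uint8);o[:450,:400]=a;o[:,400:]=b;cv2.imwrite('pics/crop.png',o)
E
```

```text
(no output)
```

View pics/crop.png

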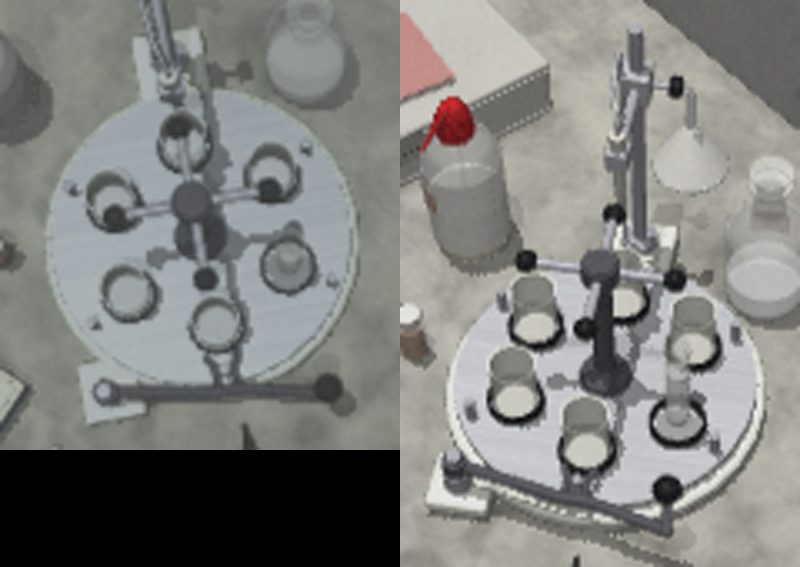

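The cylinder stands in the front-right pocket (crop pixel 288,265), which is -120° from the tip, so the turntable has to turn +120°. Next I'll triangulate the balls, hub, knob and pivot.

```bash
cat >h.py <<'E'
import numpy as np
def ray(K,T,u,v):
    R=T[:3,:3].T;return -R@T[:3,3],R@np.linalg.inv(K)@np.array([u,v,1.])
def plane(K,T,u,v,z):
    o,d=ray(K,T,u,v);return o+d*(z-o[2])/d[2]
def tri(rs):
    A=0;b=0
    for o,d in rs:
        d=d/np.linalg.norm(d);P=np.eye(3)-np.outer(d,d);A=A+P;b=b+P@o
    return np.linalg.solve(A,b)
E
python3 - <<'E'
import numpy as np
from h import *
t=np.load('top0.npz');s=np.load('side0.npz')
pts={'hub':((192,198),(600,262),.168),'front':((205,278),(585,328),.16),'left':((115,215),(527,260),.16),'right':((270,190),(675,280),.16),'back':((180,130),(614,214),.16),'knob':((328,387),(667,489),.1)}
W={}
for n,(a,b,z) in pts.items():
    a=np.array(a)*.3+[195,130];b=(np.array(b)-[400,0])*.3+[185,95]
    W[n]=plane(t['K'],t['T'],*a,z)
    print(n,W[n].round(4),plane(s['K'],s['T'],*b,z).round(4),tri([ray(t['K'],t['T'],*a),ray(s['K'],s['T'],*b)]).round(4))
c=(W['front']+W['left']+W['right']+W['back'])/4
print(c)
E
```

```text
hub [0.615  0.0743 0.168 ] [0.6136 0.0719 0.168 ] [0.6161 0.0739 0.1642]
front [0.5587 0.0643 0.16  ] [0.5579 0.0613 0.16  ] [0.5597 0.0634 0.1567]
left [0.6035 0.1296 0.16  ] [0.6023 0.1264 0.16  ] [0.6048 0.1291 0.1559]
right [0.6233 0.0188 0.16  ] [0.6233 0.0163 0.16  ] [0.6243 0.0178 0.1579]
back [0.6667 0.0845 0.16  ] [0.6679 0.0827 0.16  ] [0.6672 0.0836 0.1602]
knob [ 0.4866 -0.0264  0.1   ] [ 0.4857 -0.0295  0.1   ] [ 0.4874 -0.0276  0.0962]
[0.61306685 0.07431193 0.16      ]
```

Axis at about (0.613, 0.073), frame yaw about 10.4°, which is consistent with the knob. Before crossing from the left side, I'll check how high the obstacles stand there.

```bash
python3 - <<'E'
import numpy as np
H=np.full((12,14),-9.)
for n in('top','side'):
    f=np.load(n+'0.npz');d=f['d'];v,u=np.nonzero(d>0);z=d[v,u]
    P=np.linalg.inv(f['K'])@np.stack([u*z,v*z,z]);P=f['T'][:3,:3].T@(P-f['T'][:3,3:])
    i=((P[0]-.1)/.05).astype(int);j=((P[1]+.1)/.07).astype(int)
    k=(P[0]>.1)&(i<12)&(P[1]>-.1)&(j<14);np.maximum.at(H,(i[k],j[k]),P[2][k])
print('y',[round(-.1+.07*j,2) for j in range(14)])
for i in range(12):print(round(.1+.05*i,2),(H[i]*1000).astype(int))
E
```

```text
y [-0.1, -0.03, 0.04, 0.11, 0.18, 0.25, 0.32, 0.39, 0.46, 0.53, 0.6, 0.67, 0.74, 0.81]
0.1 [  164   259   233     6   -75   -77   -44   -44   -29   -51   -72   -68
   -69 -9000]
0.15 [    5     2     2     5   -75   -75   457   481   -44   121   -68   -68
   -70 -9000]
0.2 [    7     6     5   -74   -75   -75   458   490   321   320   -34   -70
   -68 -9000]
0.25 [    7     6     7     4   -75    35   474   473   -17   122    50    54
     0 -9000]
0.3 [    6    11     7     8     5   655   656   -44   124   -21    53    52
     4 -9000]
0.35 [  7  14   6   8  15 443 446 -45 -12 -34   7  81 -64 -88]
0.4 [    6    15     7     6    37    36     7    34    82   -74    22    82
   -12 -9000]
0.45 [  111   114    53    62    38    38     9    37    82   -75   -76   117
   105 -9000]
0.5 [   26    85   167    83    54    58     8     8     6     6   -75   261
   112 -9000]
0.55 [   50   136   172   168    56    55     7     6     7     7     6   405
 -9000 -9000]
0.6 [   34   171   175   171    56    52     7    62     7     8   498   447
 -9000 -9000]
0.65 [   31    83   251    82   113   109    67    70    66     8   491 -9000
 -9000 -9000]
```

A burette stand near (0.33, 0.3) rises to about 0.66 m, between the arm's start and the changer. I'll lift straight up first.

Request:
step_arm(
  xyz=[
    [0,0,-0.15],
    [0,0,-0.3],
    [0,0,-0.45],
    [0,0,-0.6],
    [0,0,-0.75],
    [0,0,-0.9],
    [0,0,-1],
    [0,0,-1],
  ],
  yaw=[0,0,0,0,0,0,0,0],
  claw=[-1,-1,-1,-1,-1,-1,-1,-1],
)

```text
time_s: 0.77
tcp_pos: [0.239, 0.6322, 0.4457]
eef_rot: [-179.6, 0.0, -20.7]
contact_force: [0.1, -1.2, 0.3]
gripper_width: 0.0877
gripper_force: 0.0
```

```bash
python3 - <<'E'
from plant import status
import numpy as np
from scipy.optimize import least_squares
s=status.get_state();print(s['time_s'],s['tcp_pos'].round(4),s['joints'].round(3),s['eef_rot'].round(2),s['contact_force'].round(1))
# r=a1+L2 sin q2+L3 cos p ; z=c+L2 cos q2-L3 sin p ; p=q2-q3
f=np.load('side0.npz');d=f['d'];v,u=np.nonzero(d>0);z=d[v,u]
P=np.linalg.inv(f['K'])@np.stack([u*z,v*z,z]);P=f['T'][:3,:3].T@(P-f['T'][:3,3:])
k=(P[2]>.4)&(P[1]>.15)
Q=P[:,k]
for a in np.argsort(-Q[2])[::25]:print(Q[:,a].round(2),u[k][a],v[k][a])
E
```

```text
0.7667 [0.239  0.6322 0.4457] [ 8.5833e+01  1.7748e+01  2.2410e+01  9.2000e-02 -9.4274e+01 -1.6507e+01] [-1.796e+02  2.000e-02 -2.068e+01] [ 0.1 -1.2  0.3]
[0.33 0.32 0.66] 17 58
[0.32 0.33 0.65] 10 61
[0.32 0.32 0.65] 14 62
[0.32 0.32 0.65] 15 64
[0.32 0.33 0.64] 11 66
[0.32 0.32 0.64] 19 67
[0.32 0.33 0.64] 12 70
[0.32 0.32 0.63] 21 72
[0.32 0.32 0.63] 17 76
[0.33 0.32 0.62] 24 76
[0.33 0.32 0.62] 24 78
[0.33 0.32 0.61] 27 81
[0.32 0.32 0.61] 26 84
[0.32 0.32 0.6 ] 28 86
[0.32 0.32 0.6 ] 25 90
[0.33 0.32 0.59] 31 89
[0.32 0.32 0.59] 31 93
[0.32 0.32 0.58] 31 95
[0.32 0.32 0.58] 34 98
[0.33 0.32 0.57] 35 100
[0.32 0.32 0.57] 35 104
[0.33 0.32 0.56] 37 102
[0.32 0.33 0.56] 31 109
[0.32 0.32 0.55] 34 112
[0.32 0.33 0.55] 33 114
[0.32 0.32 0.54] 36 117
[0.32 0.32 0.53] 39 120
[0.32 0.33 0.53] 37 121
[0.33 0.32 0.52] 46 123
[0.32 0.32 0.51] 43 127
[0.32 0.32 0.51] 48 129
[0.32 0.32 0.5 ] 46 133
[0.64 0.66 0.5 ] 3 0
[0.63 0.66 0.49] 0 3
[0.62 0.65 0.49] 0 8
[0.66 0.65 0.49] 13 0
[0.64 0.65 0.49] 6 4
[0.32 0.32 0.48] 48 140
[0.32 0.32 0.48] 50 141
[0.67 0.64 0.48] 19 2
[0.68 0.63 0.48] 25
[... 2695 characters left out ...]
[0.26 0.37 0.41] 19 180
[0.27 0.36 0.41] 27 178
[0.8  0.57 0.41] 86 5
[0.27 0.39 0.41] 13 175
[0.82 0.55 0.41] 95 2
[0.26 0.37 0.41] 22 182
[0.26 0.35 0.41] 26 187
[0.61 0.68 0.41] 2 40
[0.75 0.59 0.41] 66 14
[0.29 0.36 0.41] 36 174
[0.27 0.39 0.41] 17 176
[0.26 0.35 0.41] 30 184
[0.3  0.34 0.41] 50 171
[0.25 0.36 0.41] 22 189
[0.77 0.59 0.41] 73 11
[0.25 0.37 0.41] 19 188
[0.74 0.59 0.4 ] 65 16
[0.23 0.39 0.4 ] 3 193
[0.27 0.39 0.4 ] 17 177
[0.29 0.35 0.4 ] 38 175
[0.84 0.53 0.4 ] 108 0
[0.22 0.38 0.4 ] 0 199
[0.25 0.36 0.4 ] 23 190
[0.78 0.57 0.4 ] 82 10
[0.64 0.65 0.4 ] 20 35
[0.8  0.56 0.4 ] 90 7
[0.25 0.37 0.4 ] 19 190
[0.6  0.68 0.4 ] 0 43
[0.24 0.38 0.4 ] 11 190
[0.75 0.6  0.4 ] 66 16
```

```bash
cat >>h.py <<'E'
def rows(wps,ns):
    "world waypoints (x,y,z,yaw) from the current pose, ns rows for each; prints tool shares"
    from plant import status
    s=status.get_state();p=np.r_[s['tcp_pos'],s['eef_rot'][2]];a=np.radians(p[3])
    B=np.array([[np.cos(a),np.sin(a),0],[np.sin(a),-np.cos(a),0],[0,0,-1]])
    X=[];Y=[];q=p
    for w,n in zip(wps,ns):
        w=np.array(w,float)
        for i in range(1,n+1):
            g=q+(w-q)*i/n;X.append([round(float(v),3) for v in B@(g[:3]-p[:3])/.2]);Y.append(round(float(-(g[3]-p[3])/360),3))
        q=w
    print(p.round(4),X,Y,sep='\n')
E
python3 - <<'E'
from h import *
r=.676;c=lambda a:(r*np.cos(np.radians(a)),r*np.sin(np.radians(a)),.53,-20.7-(69.3-a))
rows([c(61),c(53)],[4,4])
E
```

```text
[  0.239    0.6322   0.4457 -20.6809]
[[0.122, 0.009, -0.105], [0.244, 0.017, -0.211], [0.366, 0.026, -0.316], [0.488, 0.035, -0.421], [0.603, 0.06, -0.421], [0.718, 0.085, -0.421], [0.833, 0.11, -0.421], [0.948, 0.135, -0.421]]
[0.006, 0.012, 0.017, 0.023, 0.029, 0.034, 0.04, 0.045]
```

Request:
step_arm(
  xyz=[
    [0.05,0,-0.2],
    [0.12,0.01,-0.42],
    [0.24,0.02,-0.42],
    [0.36,0.03,-0.42],
    [0.48,0.04,-0.42],
    [0.6,0.06,-0.42],
    [0.72,0.09,-0.42],
    [0.84,0.11,-0.42],
    [0.95,0.135,-0.42],
  ],
  yaw=[0.002,0.006,0.012,0.017,0.023,0.029,0.034,0.04,0.045],
  claw=[-1,-1,-1,-1,-1,-1,-1,-1,-1],
)

```text
time_s: 1.52
tcp_pos: [0.4076, 0.5385, 0.5235]
eef_rot: [179.9, -0.0, -37.0]
contact_force: [0.0, 0.7, -0.2]
gripper_width: 0.0876
gripper_force: 0.0
```

Request:
step_arm(
  xyz=[
    [0.12,0.01,0],
    [0.24,0.02,0],
    [0.36,0.03,0],
    [0.48,0.04,0],
    [0.6,0.06,0],
    [0.72,0.09,0],
    [0.84,0.11,0],
    [0.95,0.135,0],
  ],
  yaw=[0.006,0.012,0.017,0.023,0.029,0.034,0.04,0.045],
  claw=[-1,-1,-1,-1,-1,-1,-1,-1],
)

```text
time_s: 2.18
tcp_pos: [0.5432, 0.4026, 0.5235]
eef_rot: [179.9, -0.0, -53.2]
contact_force: [-0.1, -0.2, -0.1]
gripper_width: 0.0879
gripper_force: 0.0
```

Request:
step_arm(
  xyz=[
    [0.12,0.01,0],
    [0.24,0.02,0],
    [0.36,0.03,0],
    [0.48,0.04,0],
    [0.6,0.06,0],
    [0.72,0.09,0],
    [0.84,0.11,0],
    [0.95,0.135,0],
  ],
  yaw=[0.006,0.012,0.017,0.023,0.029,0.034,0.04,0.045],
  claw=[-1,-1,-1,-1,-1,-1,-1,-1],
)

```text
time_s: 2.85
tcp_pos: [0.6354, 0.2343, 0.5235]
eef_rot: [179.9, -0.0, -69.4]
contact_force: [1.2, 0.6, 0.0]
gripper_width: 0.0875
gripper_force: 0.0
```

```bash
python3 - <<'E'
from h import *
from plant import status
s=status.get_state();print(s['time_s'],s['joints'].round(2),s['contact_force'].round(1))
rows([(.56,.08,.43,-84),],[8])
E
```

```text
2.85 [ 3.668e+01  1.972e+01  3.504e+01 -1.000e-02 -1.054e+02 -1.608e+01] [1.2 0.6 0. ]
[  0.6354   0.2343   0.5235 -69.3903]
[[0.074, 0.078, 0.058], [0.147, 0.156, 0.117], [0.221, 0.234, 0.175], [0.295, 0.312, 0.234], [0.368, 0.39, 0.292], [0.442, 0.468, 0.351], [0.516, 0.547, 0.409], [0.589, 0.625, 0.468]]
[0.005, 0.01, 0.015, 0.02, 0.025, 0.03, 0.036, 0.041]
```

Request:
step_arm(
  xyz=[
    [0.07,0.08,0.06],
    [0.15,0.16,0.12],
    [0.22,0.24,0.18],
    [0.3,0.32,0.23],
    [0.37,0.4,0.29],
    [0.44,0.48,0.35],
    [0.52,0.56,0.41],
    [0.6,0.64,0.47],
  ],
  yaw=[0.006,0.013,0.02,0.026,0.033,0.04,0.047,0.057],
  claw=[-1,-1,-1,-1,-1,-1,-1,-1],
)

```text
time_s: 3.52
tcp_pos: [0.5567, 0.077, 0.4292]
eef_rot: [179.9, -0.0, -89.9]
contact_force: [0.5, 0.4, -0.4]
gripper_width: 0.0875
gripper_force: 0.0
```

```bash
python3 - <<'E'
from h import *
rows([(.48,-.028,.27,-90),],[8])
E
```

```text
[ 5.56700e-01  7.70000e-02  4.29200e-01 -8.98911e+01]
[[0.066, 0.048, 0.1], [0.131, 0.096, 0.199], [0.197, 0.144, 0.299], [0.262, 0.192, 0.398], [0.328, 0.24, 0.498], [0.393, 0.289, 0.597], [0.459, 0.337, 0.697], [0.524, 0.385, 0.796]]
[0.0, 0.0, 0.0, 0.0, 0.0, 0.0, 0.0, 0.0]
```

Request:
step_arm(
  xyz=[
    [0.07,0.05,0.1],
    [0.13,0.1,0.2],
    [0.2,0.14,0.3],
    [0.26,0.19,0.4],
    [0.33,0.24,0.5],
    [0.39,0.29,0.6],
    [0.46,0.34,0.7],
    [0.525,0.385,0.8],
  ],
  yaw=[0,0,0,0,0,0,0,0],
  claw=[-0.36,-0.36,-0.36,-0.36,-0.36,-0.36,-0.36,-0.36],
)

```text
time_s: 4.18
tcp_pos: [0.4798, -0.0281, 0.2691]
eef_rot: [180.0, 0.0, -89.8]
contact_force: [0.2, -0.5, -0.1]
gripper_width: 0.0597
gripper_force: 0.0
```

```bash
python3 - <<'E'
from h import *
from plant import status,cams
import cv2
from scipy.spatial.transform import Rotation as R
s=status.get_state();p,d=cams.capture('wrist');c=cams.calibration('wrist');cv2.imwrite('pics/w1.png',p)
T=np.eye(4);T[:3,:3]=R.from_euler('xyz',s['eef_rot'],degrees=True).as_matrix();T[:3,3]=s['tcp_pos']
T=np.linalg.inv(T@c['T_tool_cam']);np.savez('w1.npz',K=c['mtx'],T=T,p=p,d=d);print(s['tcp_pos'],s['gripper_width'])
rows([(.481,-.028,.11,-90)],[8])
E
```

```text
[ 0.47981384 -0.02809144  0.26908761] 0.0596783259947861
[ 4.7630e-01 -2.9600e-02  2.6510e-01 -8.9868e+01]
[[-0.001, -0.003, 0.097], [-0.002, -0.006, 0.194], [-0.003, -0.009, 0.291], [-0.004, -0.012, 0.388], [-0.005, -0.015, 0.485], [-0.006, -0.018, 0.582], [-0.007, -0.021, 0.679], [-0.008, -0.023, 0.775]]
[0.0, 0.0, 0.0, 0.0, 0.0, 0.0, 0.0, 0.0]
```

View pics/w1.png

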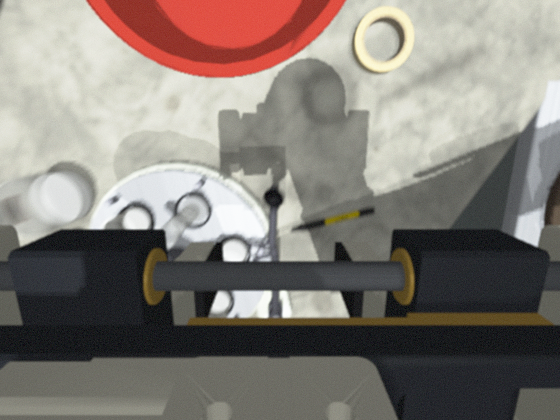

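The wrist view shows the knob at (274,196), between the two fingers, with the bar running down from it.

```bash
python3 - <<'E'
from h import *
f=np.load('w1.npz');print(plane(f['K'],f['T'],274,196,.1))
E
```

```text
[ 0.48451668 -0.03114762  0.1       ]
```

Request:
step_arm(
  xyz=[
    [0,0,0.1],
    [0,0,0.2],
    [0,0,0.3],
    [0,-0.01,0.4],
    [0,-0.02,0.5],
    [0,-0.02,0.6],
    [0,-0.02,0.65],
  ],
  yaw=[0,0,0,0,0,0,0],
  claw=[-0.36,-0.36,-0.36,-0.36,-0.36,-0.36,-0.36],
)

```text
time_s: 4.82
tcp_pos: [0.4834, -0.0276, 0.1379]
eef_rot: [179.8, -0.0, -89.8]
contact_force: [0.1, 0.3, 0.0]
gripper_width: 0.0597
gripper_force: 0.0
```

Request:
step_arm(
  xyz=[
    [0,0,0.06],
    [0,0,0.12],
    [0,0,0.18],
    [0,0.02,0.18],
    [0,0.04,0.18],
    [0,0.06,0.18],
    [0,0.08,0.18],
    [0,0.1,0.18],
    [0,0.12,0.18],
    [0,0.14,0.18],
    [0,0.16,0.18],
    [-0.005,0.18,0.18],
    [-0.005,0.2,0.18],
    [-0.01,0.22,0.18],
    [-0.01,0.24,0.18],
    [-0.015,0.26,0.18],
    [-0.015,0.28,0.18],
    [-0.02,0.3,0.18],
    [-0.02,0.32,0.18],
    [-0.02,0.34,0.18],
  ],
  yaw=[0,0,0,0,0,0,0,0,0,0,0,0,0,0,0,0,0,0,0,0],
  claw=[-0.36,-0.36,-0.36,-0.36,-0.36,-0.36,-0.36,-0.36,-0.36,-0.36,-0.36,-0.36,-0.36,-0.36,-0.36,-0.36,-0.36,-0.36,-0.36,-0.36],
)

```text
time_s: 6.48
tcp_pos: [0.4167, -0.0235, 0.1046]
eef_rot: [-180.0, 0.0, -89.8]
contact_force: [0.7, 1.0, 0.3]
gripper_width: 0.0596
gripper_force: 0.3
```

Request:
step_arm(
  xyz=[
    [0,-0.025,0],
    [0,-0.05,0],
    [0,-0.05,-0.15],
    [0,-0.05,-0.35],
    [0,-0.05,-0.55],
    [0,-0.05,-0.75],
    [0,-0.05,-0.85],
    [0,-0.05,-0.85],
  ],
  yaw=[0,0,0,0,0,0,0,0],
  claw=[-0.36,-0.36,-0.36,-0.36,-0.36,0,0.5,1],
)

```text
time_s: 7.15
tcp_pos: [0.4301, -0.0232, 0.28]
eef_rot: [-179.5, 0.1, -89.8]
contact_force: [0.7, -0.4, 0.4]
gripper_width: 0.0454
gripper_force: 0.0
```

```bash
cat >>h.py <<'E'
AX=np.array([.613,.0735]);PH=np.radians(10.4)
Rf=np.array([[np.cos(PH),-np.sin(PH)],[np.sin(PH),np.cos(PH)]])
def w(x,y):return tuple(AX+Rf@[x,y])
def fr(p):return Rf.T@(np.asarray(p)[:2]-AX)
E
python3 - <<'E'
from h import *
from plant import status
for n in('top','side'):
    f=np.load(n+'0.npz');d=f['d'];v,u=np.nonzero(d>0);z=d[v,u]
    P=np.linalg.inv(f['K'])@np.stack([u*z,v*z,z]);P=f['T'][:3,:3].T@(P-f['T'][:3,3:])
    F=Rf.T@(P[:2]-AX[:,None]);k=(P[2]>.185)&(abs(F[1])<.1)&(F[0]>-.1)&(F[0]<.2)
    print(n,k.sum(),'x',np.percentile(F[0][k],[0,2,10,50]).round(3),'y',F[1][k].min().round(3),F[1][k].max().round(3),P[2][k].max())
print(status.get_state()['tcp_pos'])
x,y=w(.02,.045);rows([(x,y,.27,10.4)],[16])
E
```

```text
top 403 x [0.066 0.067 0.073 0.142] y -0.033 0.015 0.26400811270617
side 382 x [0.062 0.065 0.068 0.141] y -0.035 0.012 0.2620548672980888
[ 0.43007789 -0.02318889  0.27995659]
[ 4.30100e-01 -2.32000e-02  2.80000e-01 -8.97664e+01]
[[-0.045, -0.061, 0.003], [-0.09, -0.122, 0.006], [-0.135, -0.183, 0.009], [-0.18, -0.244, 0.012], [-0.225, -0.305, 0.016], [-0.27, -0.366, 0.019], [-0.314, -0.427, 0.022], [-0.359, -0.488, 0.025], [-0.404, -0.549, 0.028], [-0.449, -0.61, 0.031], [-0.494, -0.671, 0.034], [-0.539, -0.731, 0.037], [-0.584, -0.792, 0.04], [-0.629, -0.853, 0.044], [-0.674, -0.914, 0.047], [-0.719, -0.975, 0.05]]
[-0.017, -0.035, -0.052, -0.07, -0.087, -0.104, -0.122, -0.139, -0.157, -0.174, -0.191, -0.209, -0.226, -0.243, -0.261, -0.278]
```

Boom geometry checked: it starts at frame x ≈ 62 mm. I'll use two strokes, both in front of the hub and away from the boom.

```bash
python3 - <<'E'
from h import *
x,y=w(-.0395,.036);print(x,y);rows([(x,y,.25,10.4)],[15])
E
```

```text
0.567650237673851 0.10177806671188476
[ 4.30100e-01 -2.32000e-02  2.80000e-01 -8.97664e+01]
[[-0.041, -0.046, 0.01], [-0.083, -0.092, 0.02], [-0.124, -0.138, 0.03], [-0.166, -0.184, 0.04], [-0.207, -0.23, 0.05], [-0.249, -0.276, 0.06], [-0.29, -0.322, 0.07], [-0.332, -0.368, 0.08], [-0.373, -0.414, 0.09], [-0.415, -0.46, 0.1], [-0.456, -0.506, 0.11], [-0.498, -0.552, 0.12], [-0.539, -0.598, 0.13], [-0.581, -0.644, 0.14], [-0.622, -0.69, 0.15]]
[-0.019, -0.037, -0.056, -0.074, -0.093, -0.111, -0.13, -0.148, -0.167, -0.185, -0.204, -0.223, -0.241, -0.26, -0.278]
```

Request:
step_arm(
  xyz=[
    [-0.04,-0.05,0.01],
    [-0.08,-0.09,0.02],
    [-0.12,-0.14,0.03],
    [-0.17,-0.18,0.04],
    [-0.21,-0.23,0.05],
    [-0.25,-0.28,0.06],
    [-0.29,-0.32,0.07],
    [-0.33,-0.37,0.08],
    [-0.37,-0.41,0.09],
    [-0.42,-0.46,0.1],
    [-0.46,-0.51,0.11],
    [-0.5,-0.55,0.12],
    [-0.54,-0.6,0.13],
    [-0.58,-0.645,0.14],
    [-0.62,-0.69,0.15],
    [-0.62,-0.69,0.15],
  ],
  yaw=[-0.019,-0.037,-0.056,-0.074,-0.093,-0.111,-0.13,-0.148,-0.167,-0.185,-0.204,-0.223,-0.241,-0.26,-0.278,-0.278],
  claw=[1,1,1,1,1,1,1,1,1,1,1,1,1,1,1,1],
)

```text
time_s: 8.48
tcp_pos: [0.5661, 0.1019, 0.243]
eef_rot: [180.0, 0.1, 10.7]
contact_force: [-0.0, 0.1, -0.3]
gripper_width: -0.0002
gripper_force: 0.0
```

```bash
python3 - <<'E'
from h import *
from plant import status,cams
import cv2
p,d=cams.capture('side');cv2.imwrite('pics/s2.png',cv2.resize(p[60:300,150:350],(667,600)*1 if 0 else (500,600),interpolation=cv2.INTER_CUBIC))
s=status.get_state();print(s['time_s'],s['tcp_pos'],s['eef_rot'],fr(s['tcp_pos']),s['joints'].round(1))
x,y=w(-.0395,.036);rows([(x,y,.162,10.4)],[6])
E
```

```text
8.5333 [0.56525352 0.10132403 0.2431828 ] [1.79961846e+02 1.14807157e-01 1.02796042e+01] [-0.04193931  0.03598608] [ 29.7  11.1 -12.   -0.  -67.   70.6]
[ 0.5653  0.1013  0.2432 10.2796]
[[0.002, -0.0, 0.068], [0.004, -0.0, 0.135], [0.006, -0.0, 0.203], [0.008, -0.0, 0.271], [0.01, -0.0, 0.338], [0.012, -0.0, 0.406]]
[-0.0, -0.0, -0.0, -0.0, -0.0, -0.0]
```

View pics/s2.png

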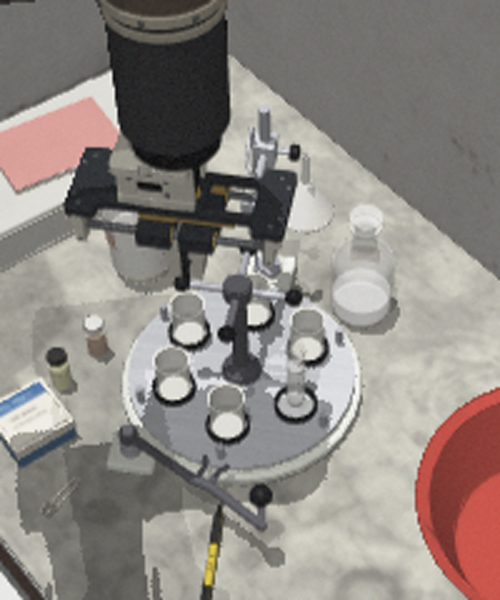

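The lever is out, with its fork clear of the pin (side crop 210,465), and the closed gripper is over the gap between the left and front arms. I'll descend and work out the stroke A rows.

Request:
step_arm(
  xyz=[
    [0,0,0.08],
    [0,0,0.17],
    [0,0,0.25],
    [0.01,0,0.33],
    [0.01,0,0.4],
    [0.01,0,0.4],
  ],
  yaw=[0,0,0,0,0,0],
  claw=[1,1,1,1,1,1],
)

```text
time_s: 9.03
tcp_pos: [0.5647, 0.1003, 0.1615]
eef_rot: [179.9, 0.3, 10.1]
contact_force: [-1.0, -0.2, -0.4]
gripper_width: 0.0006
gripper_force: 0.0
```

```bash
cat >>h.py <<'E'
def stroke(th,Rc,extra=0):
    t=np.radians(th);d=np.array([np.cos(t),np.sin(t)]);n=np.array([np.sin(t),-np.cos(t)])
    cx=.0095 if th>=180 else -.0095
    return Rc*d+(.004+extra)*n-np.array([cx,-.021])
E
python3 - <<'E'
from h import *
from plant import status
s=status.get_state();print(fr(s['tcp_pos']),s['contact_force'].round(1))
rows([(*w(*stroke(180,.03)),.162,10.4)]+[(*w(*stroke(a,.03)),.162,10.4) for a in np.arange(183,229,3)],[4]+[1]*16)
E
```

```text
[-0.04263043  0.03502204] [-1.  -0.2 -0.4]
[ 0.5647  0.1003  0.1615 10.0759]
[[0.004, 0.013, -0.001], [0.008, 0.025, -0.001], [0.012, 0.038, -0.002], [0.016, 0.05, -0.002], [0.015, 0.058, -0.002], [0.015, 0.066, -0.002], [0.015, 0.074, -0.002], [0.015, 0.082, -0.002], [0.016, 0.09, -0.002], [0.017, 0.097, -0.002], [0.019, 0.105, -0.002], [0.021, 0.113, -0.002], [0.024, 0.12, -0.002], [0.026, 0.128, -0.002], [0.03, 0.135, -0.002], [0.033, 0.142, -0.002], [0.037, 0.149, -0.002], [0.042, 0.155, -0.002], [0.046, 0.162, -0.002], [0.051, 0.168, -0.002]]
[-0.0, -0.0, -0.001, -0.001, -0.001, -0.001, -0.001, -0.001, -0.001, -0.001, -0.001, -0.001, -0.001, -0.001, -0.001, -0.001, -0.001, -0.001, -0.001, -0.001]
```

Request:
step_arm(
  xyz=[
    [0.004,0.01,0],
    [0.008,0.02,0],
    [0.012,0.028,0],
    [0.015,0.035,0],
    [0.015,0.04,0],
    [0.015,0.044,0],
    [0.015,0.048,0],
    [0.015,0.052,0],
    [0.015,0.056,0],
    [0.015,0.06,0],
    [0.015,0.064,0],
    [0.015,0.068,0],
    [0.015,0.072,0],
    [0.015,0.076,0],
    [0.015,0.08,0],
    [0.016,0.084,0],
    [0.016,0.088,0],
    [0.017,0.092,0],
    [0.017,0.096,0],
    [0.018,0.1,0],
  ],
  yaw=[0,0,0,0,0,0,0,0,0,0,0,0,0,0,0,0,0,0,0,0],
  claw=[1,1,1,1,1,1,1,1,1,1,1,1,1,1,1,1,1,1,1,1],
)

```text
time_s: 10.7
tcp_pos: [0.5733, 0.0823, 0.1645]
eef_rot: [-180.0, 0.0, 10.3]
contact_force: [-3.6, 4.1, 2.4]
gripper_width: 0.0002
gripper_force: 2.3
```

Request:
step_arm(
  xyz=[
    [0.001,0.004,0],
    [0.002,0.008,0],
    [0.003,0.012,0],
    [0.004,0.016,0],
    [0.006,0.02,0],
    [0.007,0.024,0],
    [0.009,0.028,0],
    [0.01,0.032,0],
    [0.012,0.035,0],
    [0.014,0.039,0],
    [0.016,0.042,0],
    [0.018,0.046,0],
    [0.02,0.049,0],
    [0.022,0.053,0],
    [0.025,0.056,0],
    [0.027,0.059,0],
    [0.029,0.062,0],
    [0.031,0.065,0],
    [0.033,0.068,0],
    [0.033,0.068,0],
  ],
  yaw=[0,0,0,0,0,0,0,0,0,0,0,0,0,0,0,0,0,0,0,0],
  claw=[1,1,1,1,1,1,1,1,1,1,1,1,1,1,1,1,1,1,1,1],
)

```text
time_s: 12.37
tcp_pos: [0.5815, 0.0691, 0.1641]
eef_rot: [179.9, 0.2, 10.3]
contact_force: [-4.3, -0.0, 1.5]
gripper_width: 0.0006
gripper_force: 1.6
```

```bash
python3 - <<'E'
from h import *
from plant import status,cams
import cv2
s=status.get_state();print(s['time_s'],fr(s['tcp_pos']),s['tcp_pos'],s['contact_force'].round(1))
p,d=cams.capture('side');cv2.imwrite('pics/s3.png',cv2.resize(p[60:300,150:350],(500,600),interpolation=cv2.INTER_CUBIC))
E
```

```text
12.3667 [-0.03175209  0.00133988] [0.58152768 0.06908601 0.16407759] [-4.3 -0.   1.5]
```

View pics/s3.png

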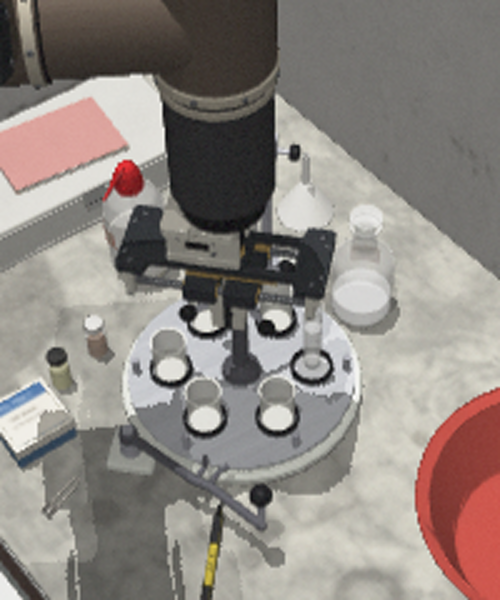

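The turntable has turned, and the cylinder is now at crop (313,345). The balls are at (188,313), (267,327) and (288,268), so I can get the angle from them.

```bash
python3 - <<'E'
from h import *
f=np.load('side0.npz')
for u,v in((188,313),(267,327),(288,268)):
    q=fr(plane(f['K'],f['T'],u/2.5+150,v/2.5+60,.16));print(q.round(4),np.degrees(np.arctan2(q[1],q[0])))
E
```

```text
[-0.0382  0.04  ] 133.61217747606221
[-0.0414 -0.0392] -136.57450465911248
[ 0.0365 -0.0456] -51.32367926359651
```

Request:
step_arm(
  xyz=[
    [0,-0.015,0],
    [0,-0.03,0],
    [0,-0.03,-0.1],
    [0,-0.03,-0.2],
    [0,-0.03,-0.25],
    [0,-0.03,-0.25],
  ],
  yaw=[0,0,0,0,0,0],
  claw=[1,1,1,1,1,1],
)

```text
time_s: 12.92
tcp_pos: [0.5835, 0.0765, 0.2175]
eef_rot: [-180.0, -0.3, 10.3]
contact_force: [-0.0, 0.0, -0.1]
gripper_width: 0.0002
gripper_force: 0.0
```

```bash
python3 - <<'E'
from h import *
q=stroke(133,.042,.011);print(q)
rows([(*w(*q),.214,10.4),(*w(*q),.164,10.4)],[5,5])
E
```

```text
[-0.00817363  0.06194683]
[ 0.5835  0.0765  0.2175 10.3149]
[[0.02, -0.054, 0.004], [0.041, -0.107, 0.007], [0.061, -0.161, 0.011], [0.081, -0.215, 0.014], [0.101, -0.269, 0.018], [0.101, -0.269, 0.068], [0.101, -0.269, 0.118], [0.101, -0.269, 0.168], [0.101, -0.269, 0.218], [0.101, -0.269, 0.268]]
[-0.0, -0.0, -0.0, -0.0, -0.0, -0.0, -0.0, -0.0, -0.0, -0.0]
```

Request:
step_arm(
  xyz=[
    [0.02,-0.05,0],
    [0.04,-0.11,0],
    [0.06,-0.16,0],
    [0.08,-0.215,0],
    [0.1,-0.27,0.01],
    [0.1,-0.27,0.07],
    [0.1,-0.27,0.13],
    [0.1,-0.27,0.19],
    [0.1,-0.27,0.25],
    [0.1,-0.27,0.26],
    [0.1,-0.27,0.26],
  ],
  yaw=[0,0,0,0,0,0,0,0,0,0,0],
  claw=[1,1,1,1,1,1,1,1,1,1,1],
)

```text
time_s: 13.83
tcp_pos: [0.5911, 0.1332, 0.1613]
eef_rot: [180.0, 0.1, 10.3]
contact_force: [-0.4, -0.4, 0.6]
gripper_width: 0.0004
gripper_force: 0.0
```

```bash
python3 - <<'E'
from h import *
from plant import status
s=status.get_state();print(fr(s['tcp_pos']),s['contact_force'].round(1))
T=list(range(133,181,3));pts=[stroke(min(a,179.9),.042) for a in T]+[stroke(a,.023+.007*(a-181)/30) for a in range(184,209,3)]
rows([(*w(*q),.162,10.4) for q in pts],[4]+[1]*(len(pts)-1))
E
```

```text
[-0.01080856  0.06263473] [-0.4 -0.4  0.6]
[ 0.5911  0.1332  0.1613 10.3235]
[[-0.007, 0.01, -0.001], [-0.013, 0.02, -0.002], [-0.02, 0.031, -0.003], [-0.027, 0.041, -0.003], [-0.036, 0.048, -0.003], [-0.044, 0.055, -0.003], [-0.052, 0.063, -0.003], [-0.059, 0.071, -0.003], [-0.066, 0.08, -0.003], [-0.072, 0.089, -0.003], [-0.078, 0.098, -0.003], [-0.084, 0.108, -0.003], [-0.089, 0.118, -0.003], [-0.093, 0.128, -0.003], [-0.097, 0.138, -0.003], [-0.101, 0.149, -0.003], [-0.103, 0.159, -0.003], [-0.106, 0.17, -0.003], [-0.107, 0.181, -0.003], [-0.113, 0.197, -0.003], [-0.117, 0.203, -0.003], [-0.12, 0.21, -0.003], [-0.123, 0.218, -0.003], [-0.126, 0.226, -0.003], [-0.128, 0.234, -0.003], [-0.13, 0.242, -0.003], [-0.131, 0.251, -0.003], [-0.132, 0.259, -0.003]]
[-0.0, -0.0, -0.0, -0.0, -0.0, -0.0, -0.0, -0.0, -0.0, -0.0, -0.0, -0.0, -0.0, -0.0, -0.0, -0.0, -0.0, -0.0, -0.0, -0.0, -0.0, -0.0, -0.0, -0.0, -0.0, -0.0, -0.0, -0.0]
```

Request:
step_arm(
  xyz=[
    [-0.007,0.01,0],
    [-0.013,0.02,0],
    [-0.02,0.03,0],
    [-0.027,0.041,0],
    [-0.031,0.045,0],
    [-0.036,0.048,0],
    [-0.04,0.052,0],
    [-0.044,0.055,0],
    [-0.048,0.059,0],
    [-0.052,0.063,0],
    [-0.056,0.067,0],
    [-0.059,0.071,0],
    [-0.062,0.075,0],
    [-0.066,0.08,0],
    [-0.069,0.085,0],
    [-0.072,0.089,0],
    [-0.075,0.094,0],
    [-0.078,0.098,0],
    [-0.081,0.103,0],
    [-0.084,0.108,0],
  ],
  yaw=[0,0,0,0,0,0,0,0,0,0,0,0,0,0,0,0,0,0,0,0],
  claw=[1,1,1,1,1,1,1,1,1,1,1,1,1,1,1,1,1,1,1,1],
)

```text
time_s: 15.5
tcp_pos: [0.5786, 0.1083, 0.1624]
eef_rot: [-180.0, 0.0, 10.3]
contact_force: [-0.6, 2.0, 0.2]
gripper_width: 0.0004
gripper_force: 1.3
```

Request:
step_arm(
  xyz=[
    [-0.003,0.005,0],
    [-0.005,0.01,0],
    [-0.007,0.015,0],
    [-0.009,0.02,0],
    [-0.011,0.025,0],
    [-0.013,0.03,0],
    [-0.015,0.035,0],
    [-0.017,0.041,0],
    [-0.018,0.046,0],
    [-0.019,0.051,0],
    [-0.021,0.057,0],
    [-0.022,0.062,0],
    [-0.023,0.068,0],
    [-0.024,0.073,0],
    [-0.026,0.079,0],
    [-0.028,0.085,0],
    [-0.03,0.09,0],
    [-0.033,0.095,0],
    [-0.035,0.099,0],
    [-0.036,0.102,0],
  ],
  yaw=[0,0,0,0,0,0,0,0,0,0,0,0,0,0,0,0,0,0,0,0],
  claw=[1,1,1,1,1,1,1,1,1,1,1,1,1,1,1,1,1,1,1,1],
)

```text
time_s: 17.17
tcp_pos: [0.576, 0.0872, 0.1629]
eef_rot: [-180.0, -0.1, 10.3]
contact_force: [0.8, 3.1, -1.1]
gripper_width: 0.0006
gripper_force: 1.6
```

Request:
step_arm(
  xyz=[
    [-0.001,0.004,0],
    [-0.003,0.008,0],
    [-0.004,0.012,0],
    [-0.006,0.016,0],
    [-0.007,0.02,0],
    [-0.008,0.024,0],
    [-0.009,0.028,0],
    [-0.01,0.032,0],
    [-0.01,0.036,0],
    [-0.011,0.04,0],
    [-0.011,0.044,0],
    [-0.012,0.048,0],
    [-0.012,0.048,0],
  ],
  yaw=[0,0,0,0,0,0,0,0,0,0,0,0,0],
  claw=[1,1,1,1,1,1,1,1,1,1,1,1,1],
)

```text
time_s: 18.25
tcp_pos: [0.5747, 0.077, 0.1627]
eef_rot: [180.0, 0.0, 10.3]
contact_force: [0.4, 2.5, -0.1]
gripper_width: 0.0002
gripper_force: 1.1
```

```bash
python3 - <<'E'
from h import *
from plant import status,cams
import cv2
s=status.get_state();print(s['time_s'],fr(s['tcp_pos']),s['tcp_pos'],s['contact_force'].round(1))
p,d=cams.capture('side');cv2.imwrite('pics/s4.png',cv2.resize(p[120:270,175:315],(700,600)if 0 else (560,600),interpolation=cv2.INTER_CUBIC))
E
```

```text
18.25 [-0.0369875   0.01038435] [0.57474558 0.0770368  0.16272203] [ 0.4  2.5 -0.1]
```

View pics/s4.png

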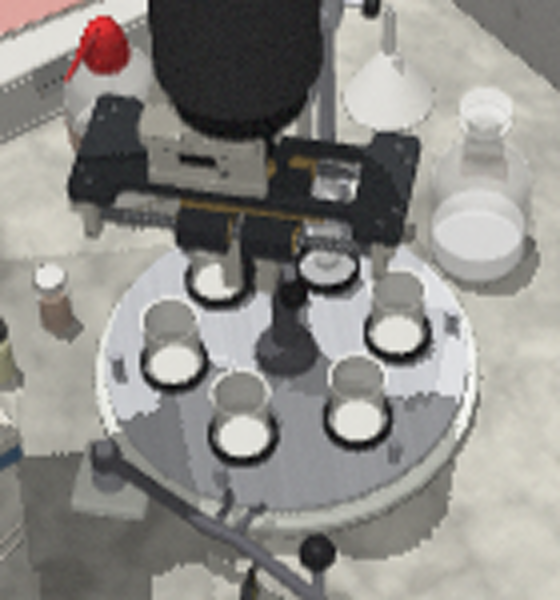

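The cylinder has nearly reached the tip (pocket at crop 327,265). I'll compute the angle from the pins at (452,323), (118,369), (395,452) and (222,476), and from the front ball at (290,292).

```bash
python3 - <<'E'
from h import *
f=np.load('side0.npz')
for u,v,z in((452,323,.038),(118,369,.038),(395,452,.038),(222,476,.038),(290,292,.16),(242,435,.03),(358,418,.03),(175,360,.03),(398,330,.03)):
    q=fr(plane(f['K'],f['T'],u/4+175,v/4+120,z));print((u,v),q.round(4),np.hypot(*q).round(4),np.degrees(np.arctan2(q[1],q[0])).round(1))
E
```

```text
(452, 323) [ 0.0349 -0.1079] 0.1134 -72.1
(118, 369) [-0.0423  0.1025] 0.1109 112.4
(395, 452) [-0.0742 -0.0881] 0.1152 -130.1
(222, 476) [-0.112   0.0168] 0.1133 171.5
(290, 292) [-0.0521 -0.0184] 0.0553 -160.6
(242, 435) [-0.0737  0.0125] 0.0747 170.4
(358, 418) [-0.047 -0.059] 0.0754 -128.5
(175, 360) [-0.0227  0.0692] 0.0728 108.2
(398, 330) [ 0.0286 -0.0724] 0.0779 -68.5
```

Residual is about -9.6°, so one more small push.

```bash
python3 - <<'E'
from h import *
d=stroke(217.6,.03)-stroke(208,.0293);print(d, 'tool',d[0]/.2,-d[1]/.2)
E
```

```text
[ 0.00153898 -0.00491147] tool 0.00769490382824662 0.024557349627131828
```

Request:
step_arm(
  xyz=[
    [0.001,0.004,0],
    [0.002,0.008,0],
    [0.004,0.012,0],
    [0.005,0.016,0],
    [0.006,0.02,0],
    [0.008,0.024,0],
    [0.008,0.025,0],
    [0.008,0.025,0],
  ],
  yaw=[0,0,0,0,0,0,0,0],
  claw=[1,1,1,1,1,1,1,1],
)

```text
time_s: 18.97
tcp_pos: [0.5773, 0.0723, 0.1626]
eef_rot: [180.0, 0.0, 10.3]
contact_force: [-0.2, 2.3, 1.7]
gripper_width: 0.0004
gripper_force: 1.2
```

```bash
python3 - <<'E'
from h import *
from plant import status,cams
import cv2
s=status.get_state();print(s['time_s'],fr(s['tcp_pos']),s['tcp_pos'],s['contact_force'].round(1))
p,d=cams.capture('side');cv2.imwrite('pics/s5.png',cv2.resize(p[120:270,175:315],(560,600),interpolation=cv2.INTER_CUBIC))
E
```

```text
18.9667 [-0.03538617  0.00522751] [0.57725151 0.07225375 0.16255832] [-0.2  2.3  1.7]
```

View pics/s5.png

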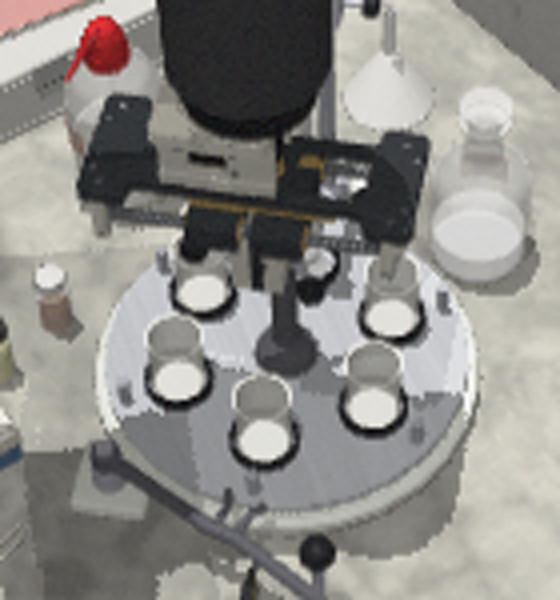

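The front pin is now at (253,485) and the other pins at (442,302), (125,394), (418,434) and (162,262).

```bash
python3 - <<'E'
from h import *
f=np.load('side0.npz')
e=lambda u,v,z:fr(plane(f['K'],f['T'],u,v,z))
for u,v,z in((442,302,.038),(125,394,.038),(418,434,.038),(253,485,.038),(162,262,.038),(264,438,.03),(373,407,.03),(177,380,.03),(392,317,.03)):
    q=e(u/4+175,v/4+120,z);a=np.degrees(np.arctan2(q[1],q[0]));print((u,v),np.hypot(*q).round(4),((a+30)%60-30).round(1))
# reference, start crop (scale 3.333): pockets in side0
for u,v in((587,448),(678,424),(516,400),(694,348),(537,326)):
    q=e((u-400)*.3+185,v*.3+95,.03);a=np.degrees(np.arctan2(q[1],q[0]));print('ref',np.hypot(*q).round(4),((a+30)%60-30).round(1))
E
```

```text
(442, 302) 0.1111 -2.5
(125, 394) 0.1112 3.3
(418, 434) 0.1158 0.0
(253, 485) 0.1152 2.0
(162, 262) 0.1081 1.8
(264, 438) 0.0735 1.6
(373, 407) 0.0764 1.4
(177, 380) 0.0748 1.0
(392, 317) 0.077 0.2
ref 0.0731 1.7
ref 0.0776 0.7
ref 0.0734 1.4
ref 0.0774 -0.3
ref 0.0733 -0.8
```

The residual is now about 0.5°. I'll back off, lift, and return to the lever.

Request:
step_arm(
  xyz=[
    [0,-0.015,0],
    [0,-0.03,0],
    [0,-0.03,-0.15],
    [0,-0.03,-0.3],
    [0,-0.03,-0.45],
    [0,-0.03,-0.58],
    [0,-0.03,-0.58],
  ],
  yaw=[0,0,0,0,0,0,0],
  claw=[1,1,1,1,1,1,1],
)

```text
time_s: 19.6
tcp_pos: [0.5785, 0.0787, 0.2846]
eef_rot: [180.0, -0.5, 10.3]
contact_force: [0.9, 0.6, 1.4]
gripper_width: 0.0003
gripper_force: 0.0
```

```bash
python3 - <<'E'
from h import *
f=np.load('side0.npz');print('knob',plane(f['K'],f['T'],317/4+175,551/4+120,.1))
rows([(.443,-.022,.25,-90)],[15])
E
```

```text
knob [ 0.43501814 -0.02160697  0.1       ]
[ 0.5785  0.0787  0.2846 10.3211]
[[-0.05, 0.025, 0.012], [-0.101, 0.05, 0.023], [-0.151, 0.075, 0.035], [-0.202, 0.1, 0.046], [-0.252, 0.125, 0.058], [-0.303, 0.15, 0.069], [-0.353, 0.175, 0.081], [-0.404, 0.2, 0.092], [-0.454, 0.224, 0.104], [-0.505, 0.249, 0.115], [-0.555, 0.274, 0.127], [-0.605, 0.299, 0.138], [-0.656, 0.324, 0.15], [-0.706, 0.349, 0.162], [-0.757, 0.374, 0.173]]
[0.019, 0.037, 0.056, 0.074, 0.093, 0.111, 0.13, 0.149, 0.167, 0.186, 0.204, 0.223, 0.242, 0.26, 0.279]
```

Request:
step_arm(
  xyz=[
    [-0.05,0.025,0.01],
    [-0.1,0.05,0.02],
    [-0.15,0.075,0.03],
    [-0.2,0.1,0.05],
    [-0.25,0.125,0.06],
    [-0.3,0.15,0.07],
    [-0.35,0.175,0.08],
    [-0.4,0.2,0.09],
    [-0.455,0.225,0.1],
    [-0.505,0.25,0.11],
    [-0.555,0.275,0.13],
    [-0.605,0.3,0.14],
    [-0.655,0.325,0.15],
    [-0.705,0.35,0.16],
    [-0.755,0.375,0.17],
    [-0.755,0.375,0.17],
  ],
  yaw=[0.019,0.037,0.056,0.074,0.093,0.111,0.13,0.149,0.167,0.186,0.204,0.223,0.242,0.26,0.279,0.279],
  claw=[-0.14,-0.14,-0.14,-0.14,-0.14,-0.14,-0.14,-0.14,-0.14,-0.14,-0.14,-0.14,-0.14,-0.14,-0.14,-0.14],
)

```text
time_s: 20.93
tcp_pos: [0.4391, -0.0233, 0.244]
eef_rot: [179.9, -0.0, -90.5]
contact_force: [-0.1, 0.8, -1.1]
gripper_width: 0.0501
gripper_force: 0.0
```

```bash
python3 - <<'E'
from plant import status
from h import *
s=status.get_state();print(s['gripper_width'])
rows([(.443,-.021,.105,-90)],[7])
E
```

```text
0.05012094512008793
[ 4.39100e-01 -2.33000e-02  2.44000e-01 -9.05479e+01]
[[-0.002, -0.003, 0.099], [-0.003, -0.005, 0.199], [-0.005, -0.008, 0.298], [-0.007, -0.011, 0.397], [-0.008, -0.014, 0.497], [-0.01, -0.016, 0.596], [-0.012, -0.019, 0.695]]
[-0.0, -0.0, -0.001, -0.001, -0.001, -0.001, -0.002]
```

Request:
step_arm(
  xyz=[
    [0,0,0.1],
    [0,-0.01,0.2],
    [-0.005,-0.01,0.3],
    [-0.01,-0.015,0.4],
    [-0.01,-0.02,0.5],
    [-0.01,-0.02,0.6],
    [-0.01,-0.02,0.69],
    [-0.01,-0.02,0.69],
  ],
  yaw=[0,0,0,0,0,0,0,0],
  claw=[-0.14,-0.14,-0.14,-0.14,-0.14,-0.14,-0.14,-0.14],
)

```text
time_s: 21.6
tcp_pos: [0.4431, -0.0208, 0.1035]
eef_rot: [179.7, -0.1, -90.0]
contact_force: [-1.3, -1.3, -0.8]
gripper_width: 0.0496
gripper_force: 0.0
```

Request:
step_arm(
  xyz=[
    [0,-0.015,0],
    [0,-0.03,0],
    [0,-0.045,0],
    [0.005,-0.06,0],
    [0.005,-0.075,0],
    [0.01,-0.09,0],
    [0.01,-0.105,0],
    [0.015,-0.12,0],
    [0.015,-0.135,0],
    [0.02,-0.15,0],
    [0.02,-0.165,0],
    [0.025,-0.18,0],
    [0.025,-0.195,0],
    [0.03,-0.21,0],
    [0.03,-0.225,0],
    [0.03,-0.24,0],
    [0.03,-0.25,0],
    [0.03,-0.26,0],
    [0.03,-0.26,0],
  ],
  yaw=[0,0,0,0,0,0,0,0,0,0,0,0,0,0,0,0,0,0,0],
  claw=[-0.14,-0.14,-0.14,-0.14,-0.14,-0.14,-0.14,-0.14,-0.14,-0.14,-0.14,-0.14,-0.14,-0.14,-0.14,-0.14,-0.14,-0.14,-0.14],
)

```text
time_s: 23.18
tcp_pos: [0.4974, -0.0264, 0.1066]
eef_rot: [-180.0, -0.0, -90.1]
contact_force: [0.5, 0.7, 0.1]
gripper_width: 0.0502
gripper_force: 0.0
```

Request:
step_arm(
  xyz=[
    [0,-0.005,0],
    [0,-0.01,0],
    [0,-0.015,0],
    [0,-0.02,0],
    [0,-0.02,0],
  ],
  yaw=[0,0,0,0,0],
  claw=[-0.14,-0.14,-0.14,-0.14,-0.14],
)

```text
time_s: 23.6
tcp_pos: [0.5008, -0.0265, 0.1065]
eef_rot: [180.0, -0.0, -90.2]
contact_force: [-1.1, 0.2, 0.9]
gripper_width: 0.0502
gripper_force: 0.6
```

Request:
step_arm(
  xyz=[
    [0,-0.005,0],
    [0,-0.01,0],
    [0,-0.015,0],
    [0,-0.015,0],
  ],
  yaw=[0,0,0,0],
  claw=[-0.14,-0.14,-0.14,-0.14],
)

```text
time_s: 23.93
tcp_pos: [0.5014, -0.0269, 0.1059]
eef_rot: [179.7, -0.0, -90.2]
contact_force: [-8.9, 2.2, 5.5]
gripper_width: 0.0498
gripper_force: 4.6
```

Firm stop at the expected home position. I'll release, lift and check.

Request:
step_arm(
  xyz=[
    [0,0.025,0],
    [0,0.06,0],
    [0,0.06,-0.15],
    [0,0.06,-0.35],
    [0,0.06,-0.55],
    [0,0.15,-0.75],
    [0,0.25,-0.8],
    [0,0.25,-0.8],
  ],
  yaw=[0,0,0,0,0,0,0,0],
  claw=[-0.14,-0.14,-0.14,-0.14,-0.14,-0.14,-0.14,-0.14],
)

```text
time_s: 24.6
tcp_pos: [0.4534, -0.0262, 0.271]
eef_rot: [-179.5, 0.2, -90.1]
contact_force: [-0.6, -0.3, -0.9]
gripper_width: 0.0498
gripper_force: 0.0
```

```bash
python3 - <<'E'
from h import *
from plant import status,cams
import cv2
s=status.get_state();print(s['time_s'],s['tcp_pos'],s['contact_force'].round(1))
p,d=cams.capture('side');q=np.load('side0.npz')['p']
cv2.imwrite('pics/s6.png',np.hstack([cv2.resize(i[105:270,180:305],(400,528),interpolation=cv2.INTER_CUBIC) for i in(q,p)]))
E
```

```text
24.6 [ 0.45338396 -0.02619816  0.27102093] [-0.6 -0.3 -0.9]
```

View pics/s6.png

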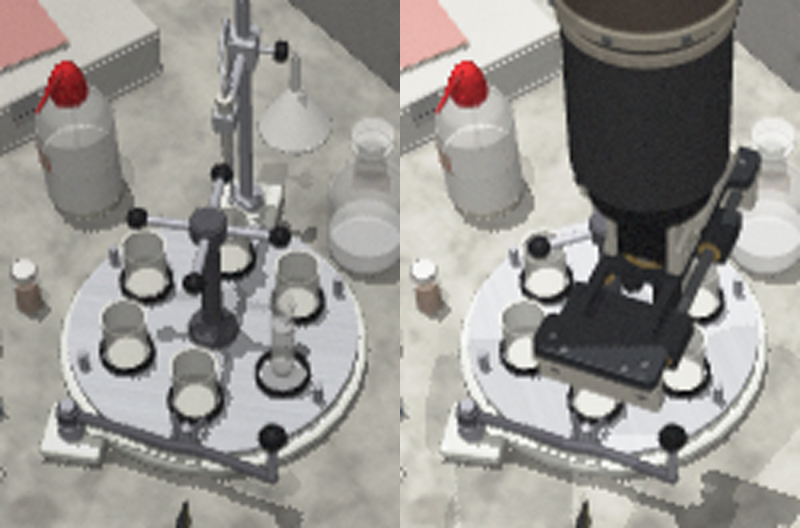

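The lever knob (272,438) and the pins match the start picture exactly, so the lever is home and the turntable is locked. One last look from the top at the cylinder.

```bash
python3 - <<'E'
from plant import cams
import cv2
p,d=cams.capture('top');cv2.imwrite('pics/t7.png',cv2.resize(p[110:265,180:320],(540,598),interpolation=cv2.INTER_CUBIC))
E
```

```text
(no output)
```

View pics/t7.png

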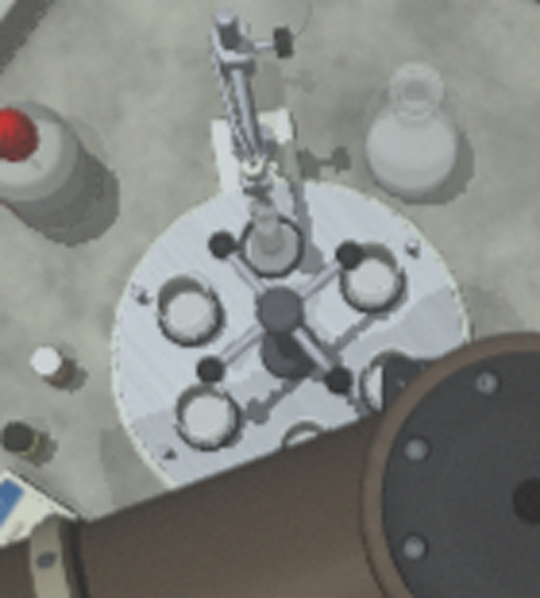

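The cylinder stands upright in the pocket under the tip (270,240), and the other vessels I can see are in their pockets.

```bash
python3 -c "
from plant import job
print(job.close_job())"
```

```text
the job is handed in; nothing more can be done
None
```

The job is handed in at about 25 s: the measuring cylinder stands upright under the delivery tip, and the lever is fully home with its fork locking the turntable.

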